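# Scan the green bin's label with the docked hand scanner

### The arm

A 6-joint arm with a two-finger parallel gripper is mounted at the origin on the work surface. World frame = base frame: x ahead of the robot, y to its left, z up, the work surface at z = 0. Lengths are in m, angles in rad, forces in N, time in s.
With the tool pointing down it reaches from about 0.425 to 0.95 m from the base axis. Payload 14.7 kg.
Tool frame: the origin (TCP) lies at the very end of the fingers, on their centre line; the grasp point (between the pads) lies 19 mm behind it; y points along the fingers, z is the direction in which the jaws open and shut, and the axes are right-handed (so a half turn about y gives the same grasp; the last joint's range is limited). The gripper opens to 85 mm and grips with 20 to 120 N. Pads are 22 mm wide; open, the fingers measure 114 mm over their backs; the gripper's body (76 mm by 85 mm) begins 54 mm behind the grasp point. The pads swing forward as they close: fully open they stand 13 mm farther back than shut.
Start: joints at [-1.238, 0.48, 1.596, -0, 1.065, -0.047], TCP at [0.241, -0.604, 0.231] pointing down, gripper open.
Joint ranges: [-2.75, 2.75], [-0.82, 2.05], [0.23, 2.67], [-1.56, 4.7], [0.09, 2.69], [-2.92, 2.92]. Speed limits (rad/s): [1.89, 1.89, 2.39, 3.01, 3.01, 3.01].

### API

Orientations are given as a unit quaternion [w, x, y, z].
In Python, from rig import r, snapshot, camera_model, recognise, tip_of gives the robot as it stands.
- The arm moves only by the tool drive_tool, never from a script. Its argument "deltas" is a list of rows, each a list of 4 numbers: the shift along the tool's x, y, z as a fraction of full scale, then the turn about the tool's y as a fraction of full scale. A call has 1 to 5 rows; each row is the pose to reach, as a shift and turn from the pose commanded when the call began, along the tool's axes at that moment, turning the shorter way round; what a row does not reach only later rows make up. Full scale, the value 1, is 10 cm for a shift and 360 degrees for a turn. A row lasts 1/12 s, in which the tool goes at most 41.7 mm and 7.16 degrees, less where a joint would pass 70% of its speed; a pose out of reach is approached as far as the arm can. A call with a number of a shift or a turn outside -1 to 1 is refused whole. A call with a gripper value outside its range is refused whole. "fingers" is the opening, from -1 (shut) to 1 (fully open), set as the call begins (left out, the last holds). The fingers move at their own pace and stop on an object; "squeeze" is the grip in N (left out, the last holds). Time passes only in rows, so rows that repeat a pose let the fingers close. It gives the time, the measured TCP pose, the force and the opening at its end, in the units of the state.
- r.get_obs(): the state, without advancing time (a new reading comes with each control period).
- snapshot(name): name is "scene" or "top"; returns the picture (384x512x3 uint8, blue, green, red); there is no depth.
- camera_model(name): a dict with "fx", "fy", "cx", "cy" (pixels), "dist" ([k1, k2, p1, p2, k3] as OpenCV has them; the pictures are not rectified), "extrinsics" (4x4, takes a point from world to camera coordinates). Camera axes: x right, y up, looking along -z (the intrinsics and any distortion apply to the point x, -y, -z); pixel columns grow to the right and rows downward; lengths in m; the calibration is good to about 2 mm. A picture is of the moment at which its call begins. camera_model takes no time and is no camera call.
- r.hand_in(): hands the job in, once; it reports no verdict.
Trained networks look in the newest picture that a camera, given by its name, has taken for a name from the list of things; names that differ only in an ending like _2 or _b are one class to them, and where a whole thing is asked for, a point or a joint stands for the part that bears it (a point fixed in the world has none). Each returns a list of dicts, best first, with "confidence" (0 to 1); they miss things now and then, are a little off and sometimes report something else, mostly with a low value. They report only what shows in the picture. A call takes as long as a camera call. They do not tell look-alikes from the thing itself.
- recognise(camera, query): "location" ([column, row] in pixels, amid what is visible of it).
- tip_of(camera, query): "location" ([column, row] in pixels: a listed point, or the origin of a listed thing).
The state is a dict: "time": time; "q": joint angles; "qd": joint speeds; "effort": joint torques, N m; "ee_pos": TCP position; "orientation": TCP orientation; "ft_force": force on the tool from outside, world axes, zero at the start; "wrist_torque": the same for the moment, N m; "width": finger opening in m.
Only numpy, scipy, OpenCV 4.12 (cv2) and the standard library are available. Lean on these libraries where they do the work, as an engineer would, in place of code of your own. Each camera call takes 0.05 s, during which the arm holds its last target. There are 200 camera calls.

### The job

Draw the hand scanner out of its charging dock by its yellow head, which is all that can be reached there, then re-take it by the handle so that the fingers squeeze the orange paddle trigger, and scan the green bin's label: window about 8 cm from the label, pointed at its middle and roughly square to it, trigger squeezed and held steady for a full second. Scan no other bin's label. Then lay the scanner down the right way up on the black rubber mat, without dropping it, and leave the bins and the battery where they stand.

Things in the scene. Friction and masses are not known exactly. Their poses are not given: they have to be found in the camera images.
- scanner: straight cordless hand scanner, 205 mm long (x), 0.15 kg, flat underside. Origin: on the underside, 105 mm from the tail, 100 mm from the window, 15 mm behind the balance. +x: beam; +z: up when right way up. Black handle x = -105..+32 mm, 32 wide, 34 high; yellow head x = +32..+100 mm, 48 wide, 40 high. At the start the handle is in the dock, only the head is out; draw it straight out along +x.
- window (a point): the beam's start: middle of the glass in the scanner's front face, at x = +100, y = 0, z = +20 mm of the scanner; same axes as the scanner, the beam leaves along +x.
- trigger_grip (a point): where to grip the handle: its middle line at the paddle, x = -35, y = 0, z = +18 mm of the scanner. Fingers close along the scanner's y. The orange paddle trigger (40 mm long, 28 high, centred here) stands out 6.5 mm from the handle's +y side only: 38.5 mm across in all.
- paddle (a joint): travel of the paddle trigger in m: 0 released, 0.004 fully squeezed (against a spring of 1 to 5 N). It fires beyond 0.0025. A 15 to 30 N grip across the handle squeezes it fully.
- dock: grey charging dock, fixed: a sleeve 150 long (x), 64 wide, 58 mm tall, open only at its +x end. Origin: centre of its underside. Inside 54 wide, 44 high, floor 8 mm above the bench. At the start the scanner's +x lies along the dock's +x, its origin 40 mm ahead of the dock's. The head stands out 65 mm, its underside 8 mm above the bench, nothing beneath. A pull of 145 mm along +x frees the tail.
- mat: black rubber mat, fixed, 160 (x) x 280 (y) x 4 mm. Origin: centre of its underside, on the bench. Room to lay the scanner along the mat's y.
- green_bin: green plastic picking bin of wooden dowels (the one to scan), 150 deep (x) x 110 wide (y) x 75 mm tall, loose, 0.9 kg. Origin: centre of its underside. Its label is at its front (-x), turned roughly to the robot. The three bins stand in any order.
- green_label: green bin's barcode label: white with black bars, 45 (up the slope) x 70 mm (y), on a sloping plate 52 x 78 mm at the bin's front. Origin: centre of its face, 45 mm above the bench, 90 mm ahead (-x) of the bin's origin. +z: outward normal, to the bin's front and 40 degrees above level; x: along the slope.
- red_bin: red plastic picking bin of bolts (not to be scanned or moved), 150 deep (x) x 110 wide (y) x 75 mm tall, loose, 0.9 kg. Origin: centre of its underside. Its label is at its front (-x), turned roughly to the robot. The three bins stand in any order.
- red_label: red bin's barcode label: white with black bars, 45 (up the slope) x 70 mm (y), on a sloping plate 52 x 78 mm at the bin's front. Origin: centre of its face, 45 mm above the bench, 90 mm ahead (-x) of the bin's origin. +z: outward normal, to the bin's front and 40 degrees above level; x: along the slope.
- blue_bin: blue plastic picking bin of brass washers (not to be scanned or moved), 150 deep (x) x 110 wide (y) x 75 mm tall, loose, 0.9 kg. Origin: centre of its underside. Its label is at its front (-x), turned roughly to the robot. The three bins stand in any order.
- blue_label: blue bin's barcode label: white with black bars, 45 (up the slope) x 70 mm (y), on a sloping plate 52 x 78 mm at the bin's front. Origin: centre of its face, 45 mm above the bench, 90 mm ahead (-x) of the bin's origin. +z: outward normal, to the bin's front and 40 degrees above level; x: along the slope.
- battery: black tool battery, 110 (x) x 70 (y) x 59 mm, loose, 0.6 kg, standing on the bench. Origin: centre of its underside. Leave it alone.
Things that resemble listed ones, but are neither listed nor needed, are in the scene too. Leave any turquoise look-alike of the scanner alone.

How it is judged:
By the outcome, as a careful person would: the job done as asked, in the order asked, and still so for the second after the job is handed in, with the robot touching nothing.
It also fails if it takes over 61 s, if anything falls off the work surface, if the arm or the gripper's body presses on something with over 40 N, if the wrist force passes 120 N, or if a joint passes its speed limit or range.

## Working session

There is one attempt and no reset: what is moved stays moved. The work goes in short steps, Python scripts to look and compute and a tool call to move; the robot and the scene stay as the last step left them, time stands still between calls to the robot, and variables do not carry over. Pictures are saved under pics/ and viewed, about 8 in all and at most 12, crops included, and the job is handed in when it is done.

Besides the shell and the picture viewer there is one more tool, called after "Emit:" as name(argument=value, ...) on one line, values as JSON. drive_tool: Moves the arm, as the interface text tells. Shift numbers are shares of 10 cm and turn numbers shares of 360 degrees, none past 1 either way. Its arguments: {"type":"object","properties":{"deltas":{"type":"array"},"fingers":{"type":"number"},"squeeze":{"type":"number"}},"required":["deltas"]}

```bash
ls; mkdir -p pics
cat > h.py <<'E'
import numpy as np, cv2
from rig import r, snapshot, camera_model, recognise, tip_of
from scipy.spatial.transform import Rotation as R
F=np.diag([1.,-1,-1])
def cam(n):
    m=camera_model(n); K=np.array([[m['fx'],0,m['cx']],[0,m['fy'],m['cy']],[0,0,1]]); E=np.array(m['extrinsics'])
    return K,np.array(m['dist'],float),F@E[:3,:3],F@E[:3,3]
def proj(n,P):
    K,d,A,t=cam(n); return cv2.projectPoints(np.array(P,float).reshape(-1,1,3),cv2.Rodrigues(A)[0],t,K,d)[0].reshape(-1,2)
def ray(n,px):
    K,d,A,t=cam(n); u=cv2.undistortPoints(np.array(px,float).reshape(1,1,2),K,d).ravel()
    v=A.T@np.array([u[0],u[1],1]); return -A.T@t, v/np.linalg.norm(v)
def onz(n,px,z):
    o,v=ray(n,px); return o+v*(z-o[2])/v[2]
def tri(a,b):
    (o1,v1),(o2,v2)=ray('scene',a),ray('top',b)
    s=np.linalg.lstsq(np.c_[v1,-v2],o2-o1,rcond=None)[0]; p,q=o1+v1*s[0],o2+v2*s[1]
    return (p+q)/2,np.linalg.norm(p-q)
def tool():
    o=r.get_obs(); w,x,y,z=o['orientation']; return np.array(o['ee_pos']),R.from_quat([x,y,z,w])
E
python3 - <<'E'
from h import *
np.set_printoptions(precision=3,suppress=True)
o=r.get_obs(); print({k:np.round(v,3) for k,v in o.items()}); p,q=tool(); print(q.as_matrix())
a=snapshot('scene'); b=snapshot('top'); cv2.imwrite('pics/s0.png',cv2.resize(a,(800,600),interpolation=3)); cv2.imwrite('pics/t0.png',cv2.resize(b,(800,600),interpolation=3))
for n in ['scene','top']:
    print(n,ray(n,(256,192)))
    for k in ['scanner','window','trigger_grip','dock','mat','green_bin','green_label','red_bin','blue_bin','battery']:
        print(k,[(np.round(d['location'],1),round(d['confidence'],2)) for d in tip_of(n,k)[:3]])
E
```

```text
pics
{'time': np.float64(0.0), 'q': array([-1.238,  0.481,  1.597, -0.   ,  1.065, -0.047]), 'qd': array([-0.001,  0.   ,  0.   ,  0.   ,  0.002, -0.   ]), 'effort': array([ -0.001, -95.065, -43.019,  -0.   ,   0.012,   0.   ]), 'ee_pos': array([ 0.241, -0.603,  0.231]), 'orientation': array([ 0.133, -0.134,  0.695, -0.694]), 'ft_force': array([-0.243, -0.619,  0.459]), 'wrist_torque': array([-0.029, -0.05 ,  0.024]), 'width': np.float64(0.085)}
[[-0.929 -0.     0.371]
 [-0.371  0.001 -0.929]
 [-0.    -1.    -0.001]]
scene (array([ 0.795, -0.53 ,  0.845]), array([-0.305,  0.538, -0.786]))
scanner [(array([102.9, 287.2]), 0.63)]
window [(array([178.9, 269.1]), 0.81), (array([ 91.3, 256.1]), 0.57)]
trigger_grip [(array([ 99.4, 293.2]), 0.71)]
dock [(array([156.8, 325.4]), 0.64)]
mat [(array([247.7, 186.9]), 0.88), (array([356.9, 180.3]), 0.29)]
green_bin [(array([327.8, 227.1]), 0.93)]
green_label [(array([300.6, 212.1]), 0.84), (array([258.8, 262.2]), 0.24)]
red_bin [(array([285.1, 117.8]), 0.72), (array([295.3, 279.3]), 0.64)]
blue_bin [(array([358. , 183.7]), 0.96), (array([156.4, 328.3]), 0.58)]
battery [(array([288. , 119.1]), 0.72)]
top (array([ 0.43 , -0.007,  1.37 ]), array([ 0.052,  0.023, -0.998]))
scanner [(array([397.9, 208.2]), 0.82), (array([408.2, 275.2]), 0.58), (array([257.9, 147. ]), 0.31)]
window [(array([364.8, 215.8]), 0.73), (array([393.5, 305.1]), 0.69)]
trigger_grip [(array([417.8, 263.4]), 0.6)]
dock [(array([410.3, 204.1]), 0.64)]
mat [(array([248.9, 216.5]), 0.78)]
green_bin [(array([254.5, 119.1]), 0.63)]
green_label [(array([256.8, 145. ]), 0.65)]
red_bin [(array([321.9, 124.6]), 0.87)]
blue_bin [(array([187.2, 114.3]), 0.83)]
battery [(array([127.8, 228.3]), 0.72)]
```

View pics/s0.png

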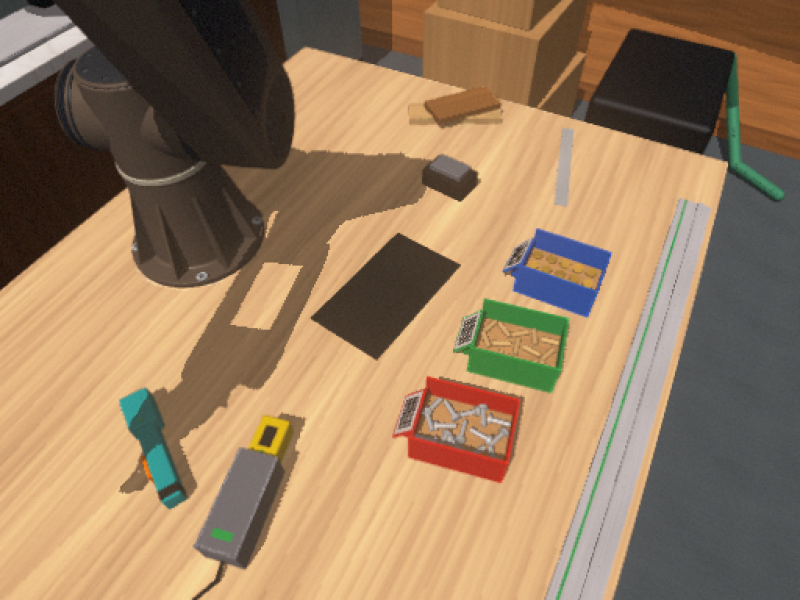

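View pics/t0.png

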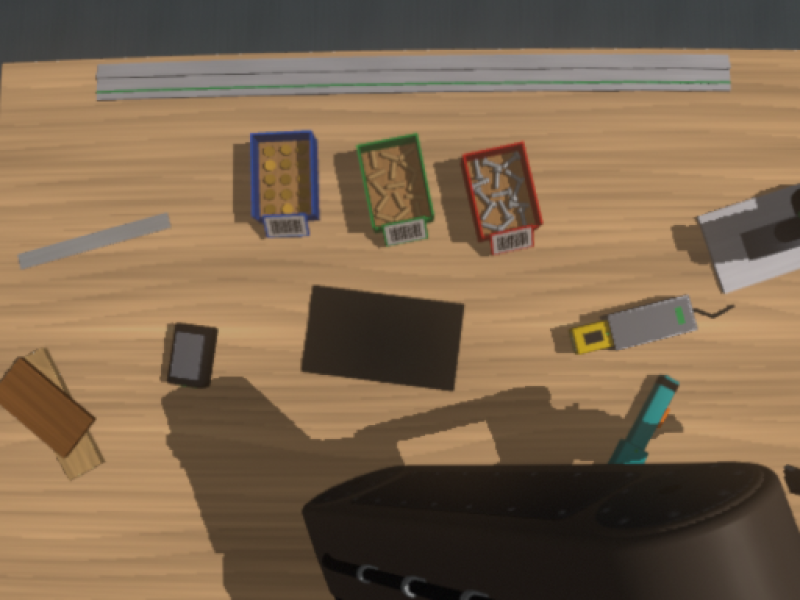

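The scene view (800x600) shows the yellow head out of the dock at (268,433) and a turquoise look-alike at (155,445). The label row is blue (515,255), green (468,330) and red (408,410), with the mat at (385,295) and the battery at (450,177). In the top view the head is at (592,337), the dock at (650,322), the green label at (405,232), and the mat at (383,337). The candidates for the scanner are the turquoise one lying loose, which is the look-alike, and the yellow/black one in the grey dock. The second fits the description. I'll measure it and confirm in a crop.

```bash
cat >> h.py <<'E'
def rect(n,z,x0,x1,y0,y1,s=1000):
    # image of plane z; rows: x from x1 down, cols: y from y1 down; s px per m
    X=np.linspace(x1,x0,int((x1-x0)*s)); Y=np.linspace(y1,y0,int((y1-y0)*s))
    g=np.stack(np.broadcast_arrays(X[:,None],Y[None],z),-1).reshape(-1,3)
    uv=proj(n,g).reshape(len(X),len(Y),2).astype(np.float32)
    return cv2.remap(IM[n],uv[...,0],uv[...,1],cv2.INTER_LINEAR)
IM={}
def box(mask,x1,y1,s=1000):
    c=max(cv2.findContours(mask.astype(np.uint8),cv2.RETR_EXTERNAL,cv2.CHAIN_APPROX_NONE)[0],key=cv2.contourArea)
    (u,v),(w,h),a=cv2.minAreaRect(c); q=cv2.boxPoints(((u,v),(w,h),a))
    e=max((q[1]-q[0],q[2]-q[1]),key=np.linalg.norm); d=np.array([-e[1],-e[0]])
    return np.array([x1-v/s,y1-u/s]),max(w,h)/s,min(w,h)/s,np.degrees(np.arctan2(d[1],d[0]))%180
E
python3 - <<'E'
from h import *
np.set_printoptions(precision=4,suppress=True)
for n in ['scene','top']: IM[n]=snapshot(n)
def hsv(i): return cv2.cvtColor(i,cv2.COLOR_BGR2HSV)
k=np.ones((5,5))
for n in ['top','scene']:
    R_=(.3,.62,-.55,-.15); i=rect(n,.048,*R_); H=hsv(i); m=(H[...,0]>20)&(H[...,0]<32)&(H[...,1]>180)&(H[...,2]>110); print(n,'head',box(m,.62,-.15))
    i=rect(n,.058,*R_); H=hsv(i); m=(H[...,1]<50)&(H[...,2]>60)&(H[...,2]<150); m=cv2.morphologyEx(m.astype(np.uint8),cv2.MORPH_OPEN,k); m[:int(.09*1000)]=0; print('dock',box(m,.62,-.15))
    if n=='top': cv2.imwrite('pics/c1.png',cv2.resize(i[80:300],None,fx=2,fy=2))
    i=rect(n,.004,.25,.6,-.2,.25); H=hsv(i); m=(H[...,2]<60); m[250:]=0; m=cv2.morphologyEx(m.astype(np.uint8),cv2.MORPH_OPEN,np.ones((9,9))); print('mat',box(m,.6,.25))
    for c,(a,b) in dict(green=(45,80),blue=(105,128),red=(0,6)).items():
        i=rect(n,.075,.45,.85,-.35,.35); H=hsv(i); m=(H[...,0]>=a)&(H[...,0]<=b)&(H[...,1]>130)&(H[...,2]>50); m=cv2.morphologyEx(m.astype(np.uint8),cv2.MORPH_OPEN,np.ones((3,3))); print(c,box(m,.85,.35))
    for c in ['green','red','blue']:
        d=tip_of(n,c+'_label'); print(c,[(onz(n,e['location'],.045),round(e['confidence'],2)) for e in d[:2]])
E
```

```text
top head (array([ 0.4312, -0.3115]), 0.06091472244262695, 0.046765346527099606, np.float32(102.875))
dock (array([ 0.4566, -0.4169]), 0.14963546752929688, 0.06378871154785157, np.float32(103.627))
mat (array([0.4341, 0.0581]), 0.273604248046875, 0.15362371826171875, np.float32(82.23483))Traceback (most recent call last):
  File "<stdin>", line 12, in <module>
  File "h.py", line 29, in box
    c=max(cv2.findContours(mask.astype(np.uint8),cv2.RETR_EXTERNAL,cv2.CHAIN_APPROX_NONE)[0],key=cv2.contourArea)
ValueError: max() iterable argument is empty
```

View pics/c1.png

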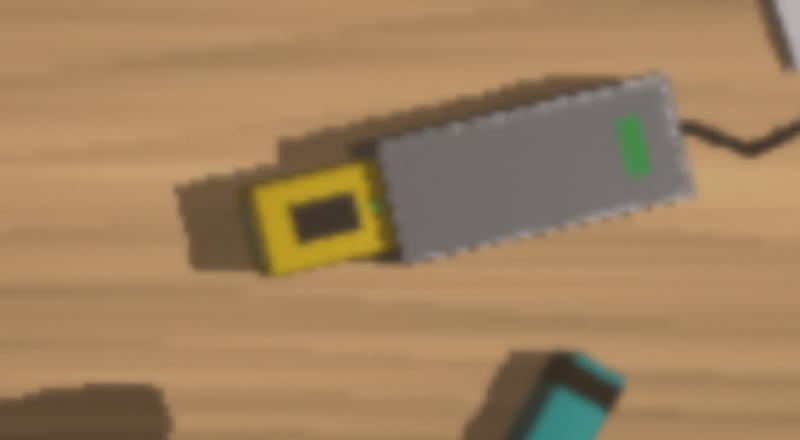

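The crop confirms the yellow head with its dark top window, protruding from the grey dock with the green LED. The turquoise part lies separately. Next I'll measure the bins.

Run:
```python
from h import *
np.set_printoptions(precision=4,suppress=True)
for n in ['scene','top']: IM[n]=snapshot(n)
for n in ['top','scene']:
    for c,(a,b) in dict(green=(45,85),blue=(100,130),red=(0,8)).items():
        i=rect(n,.075,.45,.9,-.35,.35); H=cv2.cvtColor(i,cv2.COLOR_BGR2HSV); m=(H[...,0]>=a)&(H[...,0]<=b)&(H[...,1]>100)&(H[...,2]>40)&((H[...,0]>20)|(H[...,1]>170))
        m[:100]=0 
        try: print(n,c,box(m,.9,.35))
        except Exception as e: print(n,c,e)
    for c in ['green','red','blue']:
        d=tip_of(n,c+'_label'); print(c,[(onz(n,e['location'],.045),round(e['confidence'],2)) for e in d[:2]])
i=rect('top',.045,.5,.65,-.3,.3); cv2.imwrite('pics/c2.png',i)
w=cv2.morphologyEx((cv2.cvtColor(i,cv2.COLOR_BGR2HSV)[...,1]<60).astype(np.uint8),cv2.MORPH_CLOSE,np.ones((9,9)))
for c in cv2.findContours(w,0,1)[0]:
    if cv2.contourArea(c)>800:
        (u,v),s,a=cv2.minAreaRect(c); print('label',.65-v/1000,.3-u/1000,s,a)
p,q=tool(); t=np.array([.4307,-.31,.12]); print('tool-axes shift',q.inv().apply(t-p),'cur z ang',-68.2)
```

```text
top green (array([0.7029, 0.0304]), 0.16057673645019532, 0.10983595275878906, np.float32(10.619659))
top blue (array([0.7213, 0.2259]), 0.15234872436523436, 0.11553583526611329, np.float32(1.9091492))
top red (array([ 0.6876, -0.1549]), 0.15439337158203126, 0.11262354278564453, np.float32(11.768265))
green [(array([0.6266, 0.019 , 0.045 ]), 0.95)]
red [(array([ 0.599 , -0.1768,  0.045 ]), 0.61), (array([0.7275, 0.2239, 0.045 ]), 0.23)]
blue [(array([0.6347, 0.2322, 0.045 ]), 0.59)]
scene green (array([0.702 , 0.0072]), 0.173817138671875, 0.15469737243652343, np.float32(10.5816345))
scene blue (array([0.7158, 0.1981]), 0.1698063507080078, 0.1681739501953125, np.float32(91.45022))
scene red (array([ 0.6847, -0.1715]), 0.17088230895996093, 0.13892849731445311, np.float32(11.738571))
green [(array([0.6265, 0.0247, 0.045 ]), 0.61)]
red [(array([ 0.5923, -0.1709,  0.045 ]), 0.72)]
blue [(array([0.6307, 0.2258, 0.045 ]), 0.5)]
label 0.6208369827270508 0.014230834960937466 (34.94318389892578, 70.86869812011719) 79.2156982421875
label 0.6231018829345704 -0.16630908203125 (70.68238067626953, 79.64237976074219) 78.27488708496094
label 0.632 0.22749999999999998 (36.0, 121.0) 90.0
tool-axes shift [-0.2851  0.1113 -0.2024] cur z ang -68.2
```

Emit:
drive_tool(deltas=[[-1, 0.3, -0.7, -0.09], [-1, 0.3, -0.7, -0.09], [-1, 0.3, -0.7, -0.09], [-1, 0.3, -0.7, -0.09], [-1, 0.3, -0.7, -0.09]], fingers=1)

```text
time: 2.02
ee_pos: [0.309, -0.4993, 0.2009]
orientation: [0.325, -0.325, 0.628, -0.627]
ft_force: [-1.0, -2.1, 0.4]
width: 0.0853
```

```bash
cat >> h.py <<'E'
def go(t,ang):
    """shift in tool axes (units of 10 cm) and turn (fraction) to TCP t with tool z at world angle ang deg"""
    p,q=tool(); z=q.as_matrix()[:,2]; a=np.degrees(np.arctan2(z[1],z[0])); d=(ang-a+180)%360-180
    o=r.get_obs(); print('t',round(float(o['time']),2),'p',np.round(p,4),'ang',round(a,1),'w',round(float(o['width']),4),'F',np.round(o['ft_force'],1),'q',np.round(o['q'],2))
    print('shift',np.round(q.inv().apply(np.array(t)-p)*10,3),'turn',round(-d/360,4))
E
python3 -c "
from h import *
go([.4307,-.31,.12],13.6)"
```

```text
t 2.02 p [ 0.309  -0.4993  0.2009] ang -35.3 w 0.0853 F [-1.  -2.1  0.4] q [-1.07  0.43  1.78  0.    0.94 -0.45]
shift [-2.247  0.811 -0.098] turn -0.1357
```

Emit:
drive_tool(deltas=[[-1, 0.3, 0, -0.09], [-1, 0.3, 0, -0.09], [-1, 0.3, 0, -0.09], [-1, 0.3, 0, -0.09], [-1, 0.3, 0, -0.09]])

```text
time: 2.43
ee_pos: [0.3672, -0.4191, 0.171]
orientation: [0.487, -0.487, 0.513, -0.512]
ft_force: [1.0, -0.3, -0.3]
width: 0.0855
```

```bash
python3 -c "
from h import *
go([.4307,-.31,.12],13.6)"
```

```text
t 2.43 p [ 0.3672 -0.4191  0.171 ] ang -2.9 w 0.0855 F [ 1.  -0.3 -0.3] q [-0.91  0.42  1.87  0.    0.85 -0.86]
shift [-1.121  0.51   0.579] turn -0.0458
```

Emit:
drive_tool(deltas=[[-1, 0.2, 0.58, -0.046], [-1, 0.2, 0.58, -0.046], [-1, 0.4, 0.58, -0.046], [-1, 0.5, 0.58, -0.046]])

```text
time: 2.77
ee_pos: [0.4319, -0.3197, 0.1197]
orientation: [0.555, -0.555, 0.439, -0.437]
ft_force: [-0.6, 1.0, -1.4]
width: 0.0851
```

```bash
python3 -c "
from h import *
go([.4307,-.31,.010],13.6)"
```

```text
t 2.77 p [ 0.4319 -0.3197  0.1197] ang 13.4 w 0.0851 F [-0.6  1.  -1.4] q [-0.69  0.47  1.96  0.    0.71 -0.93]
shift [-0.095  1.097  0.011] turn -0.0004
```

Emit:
drive_tool(deltas=[[-0.1, 0.4, 0, 0], [-0.1, 0.8, 0, 0], [-0.1, 1, 0, 0], [-0.1, 1, 0, 0]])

```text
time: 3.1
ee_pos: [0.426, -0.3127, 0.0176]
orientation: [0.554, -0.554, 0.442, -0.437]
ft_force: [-2.2, 0.4, -0.5]
width: 0.0854
```

Run:
```python
from h import *
go([.4307,-.31,.010],13.6)
a=snapshot('scene'); b=snapshot('top')
cv2.imwrite('pics/g1.png',np.hstack([cv2.resize(a[200:350,80:230],(400,400)),cv2.resize(b[150:260,320:430],(400,400))]))
```

```text
t 3.1 p [ 0.426  -0.3127  0.0176] ang 13.1 w 0.0854 F [-2.2  0.4 -0.5] q [-0.69  0.63  2.03 -0.    0.49 -0.92]
shift [-0.015  0.076  0.052] turn -0.0013
```

View pics/g1.png

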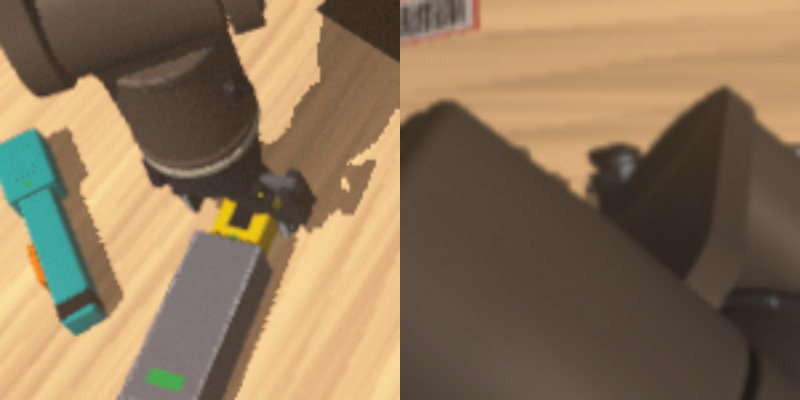

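The scene crop shows the fingers straddling the yellow head at (245,215), with the dock clear behind it. I'll lower the last bit and close.

Emit:
drive_tool(deltas=[[0, 0.05, 0.02, 0], [0, 0.05, 0.02, 0]])

```text
time: 3.37
ee_pos: [0.4311, -0.3148, 0.0174]
orientation: [-0.554, 0.554, -0.439, 0.441]
ft_force: [-0.8, 0.5, -0.4]
width: 0.0854
```

```bash
python3 -c "
from h import *
go([.4307,-.31,.010],13.6)"
```

```text
t 3.37 p [ 0.4311 -0.3148  0.0174] ang 13.1 w 0.0854 F [-0.8  0.5 -0.4] q [-0.69  0.64  2.02  0.    0.48 -0.92]
shift [-0.048  0.074  0.007] turn -0.0014
```

Emit:
drive_tool(deltas=[[-0.04, 0.06, 0, -0.001], [-0.04, 0.06, 0, -0.001]])

```text
time: 3.53
ee_pos: [0.429, -0.3097, 0.0104]
orientation: [0.555, -0.555, 0.438, -0.438]
ft_force: [-0.9, 0.8, 0.2]
width: 0.0853
```

Emit:
drive_tool(deltas=[[0, 0, 0, 0], [0, 0, 0, 0], [0, 0, 0, 0], [0, 0, 0, 0], [0, 0, 0, 0]], fingers=-1, squeeze=60)

```text
time: 3.95
ee_pos: [0.4293, -0.3102, 0.0107]
orientation: [-0.555, 0.555, -0.438, 0.438]
ft_force: [-1.8, 0.7, 7.0]
width: 0.0473
```

```bash
python3 -c "
from h import *
go([.4307,-.31,.010],13.6)"
```

```text
t 3.95 p [ 0.4293 -0.3102  0.0107] ang 13.5 w 0.0473 F [-1.8  0.7  7. ] q [-0.68  0.64  2.03 -0.    0.46 -0.92]
shift [0.001 0.007 0.014] turn -0.0003
```

Emit:
drive_tool(deltas=[[-0.2, 0, 0, 0], [-0.5, 0, 0, 0], [-0.8, 0, 0, 0], [-0.8, 0, 0, 0]])

```text
time: 4.28
ee_pos: [0.4075, -0.2278, 0.0102]
orientation: [-0.555, 0.556, -0.439, 0.436]
ft_force: [-2.4, 3.2, 4.3]
width: 0.0473
```

Emit:
drive_tool(deltas=[[-0.3, 0, 0, 0], [-0.6, 0, 0, 0], [-0.85, 0, 0, 0], [-0.85, 0, 0, 0]])

```text
time: 4.62
ee_pos: [0.3878, -0.1459, 0.0102]
orientation: [-0.555, 0.556, -0.439, 0.436]
ft_force: [-1.6, -0.6, -1.6]
width: 0.0471
```

Run:
```python
from h import *
go([.3905,-.148,.003],13.6)
a=snapshot('scene')
cv2.imwrite('pics/g2.png',cv2.resize(a[150:370,60:300],(720,600)))
```

```text
t 4.62 p [ 0.3878 -0.1459  0.0102] ang 13.6 w 0.0471 F [-1.6 -0.6 -1.6] q [-0.43  0.57  2.29  0.    0.28 -0.67]
shift [0.027 0.072 0.022] turn -0.0
```

View pics/g2.png

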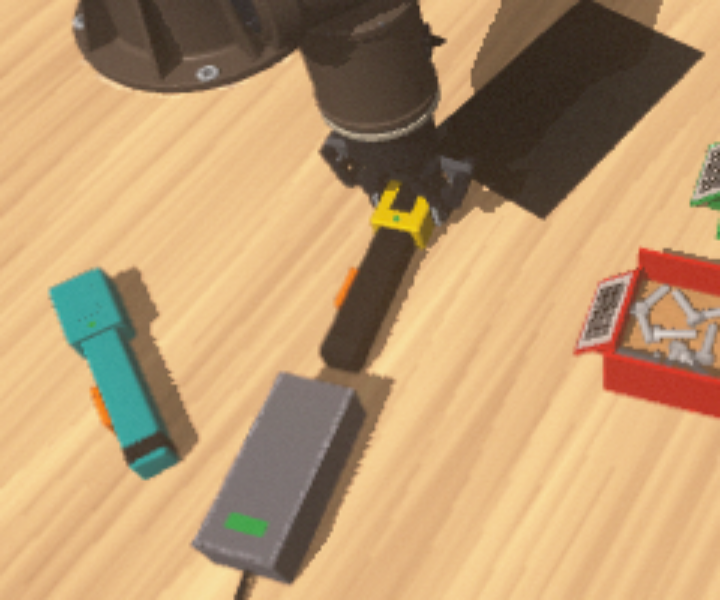

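The scanner is clear of the dock, with the head in the fingers at (400,215) and the orange paddle showing at (345,288). I'll lower it about 8 mm to the bench and release.

Emit:
drive_tool(deltas=[[0, 0.04, 0, 0], [0, 0.075, 0, 0], [0, 0.075, 0, 0]])

```text
time: 4.92
ee_pos: [0.3916, -0.1506, 0.0025]
orientation: [0.555, -0.555, 0.438, -0.439]
ft_force: [0.3, -0.7, -0.0]
width: 0.0473
```

Emit:
drive_tool(deltas=[[0, 0, 0, 0], [0, 0, 0, 0], [0, 0, 0, 0]], fingers=1)

```text
time: 5.17
ee_pos: [0.3908, -0.1502, 0.0026]
orientation: [0.555, -0.555, 0.438, -0.438]
ft_force: [-0.0, -0.1, 0.3]
width: 0.0811
```

Emit:
drive_tool(deltas=[[0, -0.4, 0, 0], [0, -0.8, 0, 0], [0, -1, 0, 0], [0.3, -1, 0, 0], [0.5, -1, 0, 0]])

```text
time: 5.58
ee_pos: [0.4038, -0.2, 0.1045]
orientation: [0.556, -0.555, 0.436, -0.439]
ft_force: [2.1, 0.1, -0.6]
width: 0.0858
```

Run:
```python
from h import *
IM['top']=snapshot('top'); IM['scene']=snapshot('scene')
for n in IM:
    i=rect(n,.04,.3,.62,-.35,-.05); H=cv2.cvtColor(i,cv2.COLOR_BGR2HSV); m=(H[...,0]>20)&(H[...,0]<32)&(H[...,1]>180)&(H[...,2]>80)
    try: print(n,box(m,.62,-.05))
    except Exception as e: print(e)
    for k in ['trigger_grip','window','scanner']: print(k,[(np.round(onz(n,d['location'],z),3),round(d['confidence'],2)) for d in tip_of(n,k)[:3] for z in [{'trigger_grip':.018,'window':.02,'scanner':0}[k]]])
go([.4137,-.2486,.003],13.6)
i=rect('scene',.034,.3,.55,-.35,-.05); cv2.imwrite('pics/g3.png',cv2.resize(i,None,fx=2,fy=2))
```

```text
top (array([ 0.39275563, -0.15044099]), 0.058163661956787106, 0.047295455932617185, np.float32(102.994606))
trigger_grip [(array([ 0.377, -0.125,  0.018]), 0.6), (array([ 0.296, -0.426,  0.018]), 0.48)]
window [(array([ 0.383, -0.126,  0.02 ]), 0.79)]
scanner [(array([ 0.273, -0.407,  0.   ]), 0.77)]
scene (array([ 0.40441415, -0.16902547]), 0.06511239624023438, 0.054644027709960935, np.float32(2.489563))
trigger_grip [(array([ 0.292, -0.419,  0.018]), 0.97), (array([ 0.414, -0.255,  0.018]), 0.91)]
window [(array([ 0.392, -0.12 ,  0.02 ]), 0.93), (array([ 0.183, -0.356,  0.02 ]), 0.65)]
scanner [(array([ 0.403, -0.209,  0.   ]), 0.94), (array([ 0.265, -0.414,  0.   ]), 0.68)]
t 5.98 p [ 0.4018 -0.1976  0.1025] ang 13.5 w 0.0856 F [ 0.2 -0.5 -0.2] q [-0.52  0.4   2.17  0.    0.57 -0.76]
shift [ 0.524  0.995 -0.003] turn -0.0003
```

View pics/g3.png

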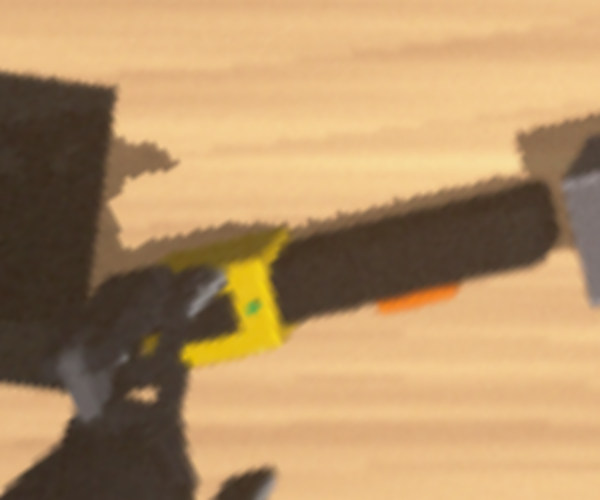

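Only the head of the true scanner is partly hidden by the gripper. The orange paddle is at (418,300) in the rectified crop, and the tail at (553,213) is just clear of the dock. The network and dead reckoning agree on a grip point near (0.416,-0.253).

Emit:
drive_tool(deltas=[[0.35, 0, 0.02, 0], [0.57, 0, 0.02, 0], [0.57, 0.4, 0.02, 0], [0.57, 0.8, 0.02, 0], [0.57, 0.98, 0.02, 0]])

```text
time: 6.4
ee_pos: [0.4162, -0.2522, 0.0016]
orientation: [-0.555, 0.555, -0.439, 0.437]
ft_force: [-1.7, 1.0, -0.8]
width: 0.0853
```

```bash
python3 -c "
from h import *
go([.416,-.2525,.002],13.6)"
```

```text
t 6.4 p [ 0.4162 -0.2522  0.0016] ang 13.5 w 0.0853 F [-1.7  1.  -0.8] q [-0.61  0.63  2.13  0.    0.38 -0.84]
shift [ 0.002 -0.004 -0.003] turn -0.0003
```

Emit:
drive_tool(deltas=[[0, 0, 0, 0], [0, 0, 0, 0], [0, 0, 0, 0], [0, 0, 0, 0], [0, 0, 0, 0]], fingers=-1, squeeze=24)

```text
time: 6.82
ee_pos: [0.4186, -0.2537, 0.0064]
orientation: [0.555, -0.555, 0.437, -0.439]
ft_force: [1.3, -0.1, 7.4]
width: 0.0336
```

Emit:
drive_tool(deltas=[[0, -0.3, 0, 0], [0, -0.6, 0, 0], [0, -0.8, 0, 0], [0, -0.8, 0, 0]])

```text
time: 7.15
ee_pos: [0.4198, -0.2546, 0.0895]
orientation: [0.555, -0.555, 0.435, -0.44]
ft_force: [1.9, -0.2, -1.4]
width: 0.0338
```

Run:
```python
from h import *
go([.416,-.2525,.1],13.6)
a=snapshot('scene')
cv2.imwrite('pics/g4.png',cv2.resize(a[150:350,60:260],(600,600)))
o=r.get_obs(); print(o['wrist_torque'])
```

```text
t 7.15 p [ 0.4198 -0.2546  0.0895] ang 13.5 w 0.0338 F [ 1.9 -0.2 -1.4] q [-0.61  0.47  2.09  0.    0.58 -0.84]
shift [-0.029 -0.105 -0.031] turn -0.0003
[-0.05215507 -0.0029781   0.00543562]
```

View pics/g4.png

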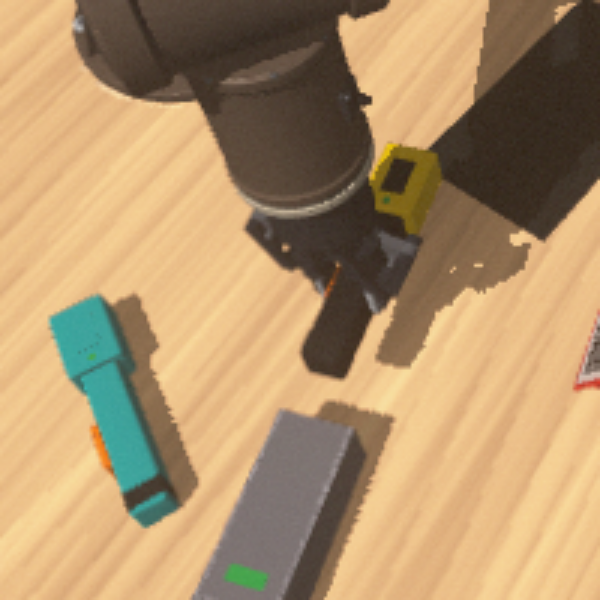

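The scanner is held at the paddle. Width is 33.8 mm against 34.5 expected, so it is fully squeezed, and it is level. The tool can only yaw, but the label normal is 40° above level, so the beam needs to tilt nose-down. I'll pivot the scanner in the grip by pressing its handle behind the grip onto the fixed dock's top edge.

Emit:
drive_tool(deltas=[[0.3, 0, 0, 0], [0.6, 0, 0, 0], [0.6, 0, 0, 0], [0.6, 0.1, 0, 0], [0.6, 0.2, 0, 0]], squeeze=20)

```text
time: 7.62
ee_pos: [0.4313, -0.3114, 0.064]
orientation: [0.555, -0.555, 0.438, -0.438]
ft_force: [-0.4, 0.7, -1.6]
width: 0.0334
```

Emit:
drive_tool(deltas=[[0, 0.04, 0, 0], [0, 0.07, 0, 0], [0, 0.1, 0, 0], [0, 0.12, 0, 0], [0, 0.13, 0, 0]])

```text
time: 8.03
ee_pos: [0.4302, -0.3092, 0.0507]
orientation: [0.556, -0.555, 0.439, -0.436]
ft_force: [-1.7, 9.2, 7.9]
width: 0.0332
```

Run:
```python
from h import *
go([.416,-.2525,.1],13.6)
a=snapshot('scene')
cv2.imwrite('pics/g5.png',cv2.resize(a[180:380,60:260],(600,600)))
print(r.get_obs()['wrist_torque'])
```

```text
t 8.03 p [ 0.4302 -0.3092  0.0507] ang 13.5 w 0.0332 F [-1.7  9.2  7.9] q [-0.68  0.58  2.01  0.    0.56 -0.92]
shift [-0.586 -0.491 -0.007] turn -0.0002
[ 1.06440112 -0.02251922 -0.00803368]
```

View pics/g5.png

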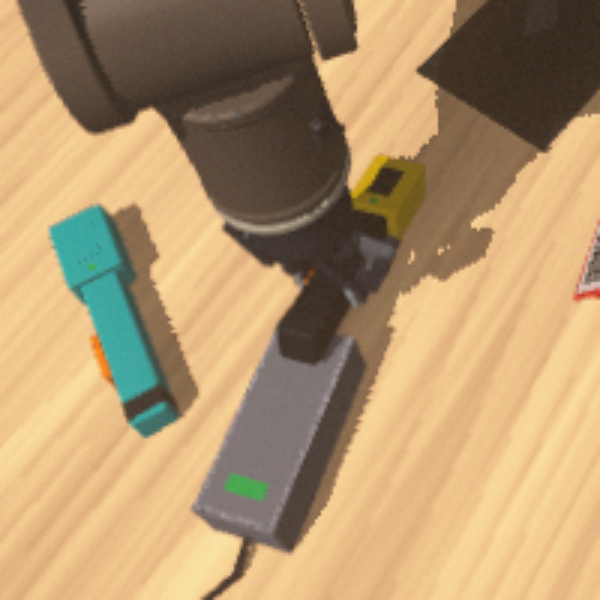

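The handle's rear now sits on the dock edge at (320,345) and the head at (390,190) is lower. I'll lift and rotate toward a side-on view at height, then measure the tilt by fitting the head's outline.

Emit:
drive_tool(deltas=[[0, -0.3, 0, 0], [0, -0.7, 0, 0.01], [0, -1, 0, 0.03], [0, -1, 0, 0.05], [0, -1, 0, 0.07]])

```text
time: 8.5
ee_pos: [0.432, -0.3113, 0.1529]
orientation: [-0.446, 0.445, -0.548, 0.55]
ft_force: [0.4, -0.7, -3.0]
width: 0.0335
```

Emit:
drive_tool(deltas=[[0, -0.3, 0, 0.02], [0, -0.5, 0, 0.04], [0, -0.5, 0, 0.06], [0, -0.5, 0, 0.08], [0, -0.5, 0, 0.09]])

```text
time: 8.92
ee_pos: [0.4312, -0.3105, 0.2011]
orientation: [0.274, -0.274, 0.652, -0.651]
ft_force: [0.1, -0.1, -2.6]
width: 0.0335
```

Emit:
drive_tool(deltas=[[0, 0, 0, 0.02], [0, 0, 0, 0.04], [0, 0, 0, 0.05], [0, 0, 0, 0.05]])

```text
time: 9.25
ee_pos: [0.431, -0.3105, 0.2007]
orientation: [0.17, -0.171, 0.687, -0.686]
ft_force: [0.4, 0.7, -2.3]
width: 0.0335
```

```bash
cat >> h.py <<'E'
def head(C,hd,th,dx,dz):
    # corners of head box and window; C: TCP; hd heading deg; th nose-down deg; pivot (scanner x=-35+dx, z=.020) at C+[0,0,.0136+dz]
    a,t=np.radians(hd),np.radians(th)
    X=np.array([np.cos(t)*np.cos(a),np.cos(t)*np.sin(a),-np.sin(t)]); Z=np.array([np.sin(t)*np.cos(a),np.sin(t)*np.sin(a),np.cos(t)]); Y=np.cross(Z,X)
    O=np.array(C)+[0,0,.0136+dz]-X*(-.035+dx)-Z*.020
    f=lambda p:O+X*p[0]+Y*p[1]+Z*p[2]
    return np.array([f((x,y,z)) for x in(.032,.1) for y in(-.024,.024) for z in (0,.04)]),f((.1,0,.02)),X
def fit(cams=('scene',),drop=()):
    from scipy.optimize import minimize
    p,q=tool(); z=q.as_matrix()[:,2]; hd=np.degrees(np.arctan2(z[1],z[0]))+90
    M={}
    for n in cams:
        H=cv2.cvtColor(IM[n],cv2.COLOR_BGR2HSV); m=((H[...,0]>20)&(H[...,0]<33)&(H[...,1]>150)&(H[...,2]>50)).astype(np.uint8)
        c=proj(n,head(p,hd,20,0,0)[0]).mean(0); near=np.zeros_like(m); cv2.circle(near,tuple(int(v) for v in c),45,1,-1); m&=near
        cs=max(cv2.findContours(m,0,1)[0],key=cv2.contourArea); h=np.zeros_like(m); cv2.fillConvexPoly(h,cv2.convexHull(cs),1); M[n]=h
    def cost(v):
        e=0
        for n in cams:
            g=np.zeros((384*4,512*4),np.uint8); u=cv2.convexHull((proj(n,head(p,hd,*v)[0])*4).astype(np.float32)); cv2.fillConvexPoly(g,np.int32(np.round(u)),1)
            g=cv2.resize(g*255,(512,384),interpolation=cv2.INTER_AREA)/255.; e+=np.abs(g-M[n]).sum()/M[n].sum()
        return e+ (v[1]/.01)**2*.02+(v[2]/.006)**2*.02
    b=min((minimize(cost,[t0,0,0],method='Nelder-Mead',options=dict(initial_simplex=[[t0,0,0],[t0+8,0,0],[t0,.006,0],[t0,0,.004]])) for t0 in (0,12,24,36)),key=lambda s:s.fun)
    print('tilt,dx,dz',np.round(b.x,4),'cost',round(b.fun,3)); _,w,X=head(p,hd,*b.x); print('heading',round(hd,1),'window',np.round(w,4),'beam',np.round(X,3)); return b.x
E
python3 - <<'E'
from h import *
go([.43,-.31,.2],-62)
for n in ('scene','top'): IM[n]=snapshot(n)
fit(('scene',)); 
try: fit(('scene','top'))
except Exception as e: print(e)
cv2.imwrite('pics/g6.png',cv2.resize(IM['scene'][120:320,60:260],(600,600)))
E
```

```text
t 9.25 p [ 0.431  -0.3105  0.2007] ang -62.2 w 0.0335 F [ 0.4  0.7 -2.3] q [-0.68  0.35  1.9   0.    0.89  0.4 ]
shift [ 0.007  0.007 -0.009] turn -0.0004
tilt,dx,dz [ 1.91759e+01 -3.70000e-03 -1.70000e-03] cost 0.071
heading 28.2 window [ 0.5466 -0.2489  0.1674] beam [ 0.833  0.446 -0.328]
tilt,dx,dz [ 1.74884e+01 -3.30000e-03 -1.70000e-03] cost 0.284
heading 28.2 window [ 0.5474 -0.2485  0.1714] beam [ 0.841  0.451 -0.301]
```

View pics/g6.png

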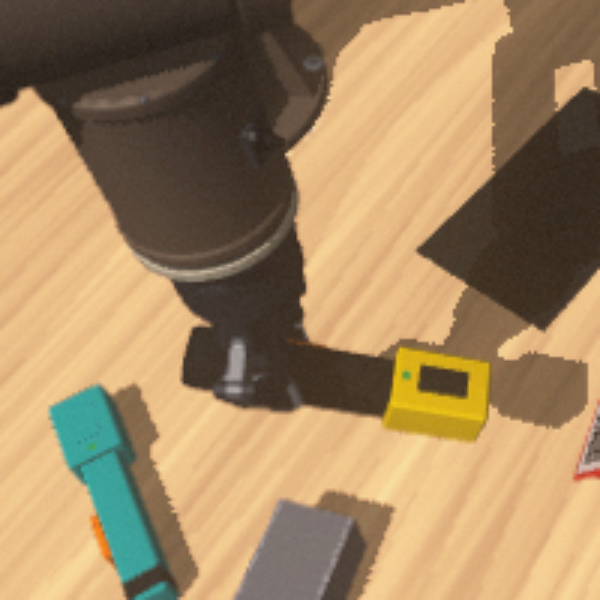

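The picture shows the scanner side-on, with the head at (437,393), nose-down. The fit gives a tilt of 19°. I want about 36°, so I'll turn round, put the nose lip 1 cm into the dock's mouth, and lift the grip so the mouth's ceiling holds the nose down.

Emit:
drive_tool(deltas=[[-0.1, 0, -0.3, 0.015], [-0.2, 0, -0.6, 0.035], [-0.27, 0, -0.9, 0.055], [-0.27, 0, -1, 0.075], [-0.27, 0, -1, 0.09]])

```text
time: 9.77
ee_pos: [0.4067, -0.2077, 0.2014]
orientation: [-0.028, 0.027, 0.707, -0.706]
ft_force: [0.0, 0.3, -2.7]
width: 0.0337
```

Emit:
drive_tool(deltas=[[0, 0, 0, 0.018], [0, 0, 0, 0.036], [0, 0, 0, 0.054], [0, 0, 0, 0.072], [0, 0, 0, 0.09]])

```text
time: 10.18
ee_pos: [0.4082, -0.2102, 0.2014]
orientation: [-0.224, 0.224, 0.671, -0.671]
ft_force: [-0.0, -0.3, -1.3]
width: 0.0337
```

Emit:
drive_tool(deltas=[[0, 0, 0, 0.018], [0, 0, 0, 0.036], [0, 0, 0, 0.054], [0, 0, 0, 0.072], [0, 0, 0, 0.09]])

```text
time: 10.6
ee_pos: [0.4082, -0.2102, 0.2014]
orientation: [0.402, -0.402, -0.582, 0.582]
ft_force: [-0.6, 0.1, -1.4]
width: 0.0339
```

```bash
python3 -c "
from h import *
go([.4035,-.197,.125],-166.4)"
```

```text
t 10.6 p [ 0.4082 -0.2102  0.2014] ang -159.3 w 0.0339 F [-0.6  0.1 -1.4] q [-0.54  0.25  2.05  0.    0.84  2.24]
shift [ 0.14   0.764 -0.003] turn 0.0196
```

Emit:
drive_tool(deltas=[[0.14, 0.2, 0, 0.01], [0.14, 0.5, 0, 0.02], [0.14, 0.76, 0, 0.02], [0.14, 0.76, 0, 0.02]])

```text
time: 10.93
ee_pos: [0.401, -0.1958, 0.1223]
orientation: [0.439, -0.434, -0.556, 0.557]
ft_force: [-1.7, 1.0, -3.4]
width: 0.0338
```

```bash
cat >> h.py <<'E'
def lat(ths):
    """lateral fit in both views: extra params yaw offset and lateral shift"""
    from scipy.optimize import minimize
    p,q=tool(); z=q.as_matrix()[:,2]; hd=np.degrees(np.arctan2(z[1],z[0]))+90
    M={}
    for n in IM:
        H=cv2.cvtColor(IM[n],cv2.COLOR_BGR2HSV); m=((H[...,0]>20)&(H[...,0]<33)&(H[...,1]>150)&(H[...,2]>50)).astype(np.uint8)
        c=proj(n,head(p,hd,ths,0,0)[0]).mean(0); near=np.zeros_like(m); cv2.circle(near,tuple(int(v) for v in c),40,1,-1); m&=near
        cs=[c for c in cv2.findContours(m,0,1)[0] if cv2.contourArea(c)>15]
        if not cs: print(n,'none'); continue
        h=np.zeros_like(m); cv2.fillConvexPoly(h,cv2.convexHull(np.vstack(cs)),1); M[n]=h; print(n,'area',h.sum())
    def cost(v):
        e=0; a=np.radians(hd); L=np.array([-np.sin(a),np.cos(a),0])*v[4]/1000
        for n in M:
            g=np.zeros((384*4,512*4),np.uint8); u=cv2.convexHull((proj(n,head(p+L,hd+v[3],v[0],v[1]/1000,v[2]/1000)[0])*4).astype(np.float32)); cv2.fillConvexPoly(g,np.int32(np.round(u)),1)
            g=cv2.resize(g*255,(512,384),interpolation=cv2.INTER_AREA)/255.; e+=np.abs(g-M[n]).sum()/M[n].sum()
        return e+.01*((v[1]/6)**2+(v[2]/4)**2+(v[3]/2)**2+(v[4]/3)**2)
    x0=np.array([ths,-3,-1,0,0.]); b=minimize(cost,x0,method='Nelder-Mead',options=dict(initial_simplex=np.vstack([x0]+[x0+d for d in np.diag([6,4,3,2,3.])]),maxiter=500))
    a=np.radians(hd); L=np.array([-np.sin(a),np.cos(a),0])*b.x[4]/1000
    print('tilt,dx,dz mm,yaw,lat mm',np.round(b.x,2),'cost',round(b.fun,3)); P,w,X=head(p+L,hd+b.x[3],b.x[0],b.x[1]/1000,b.x[2]/1000); print('hd',round(hd,1),'window',np.round(w,4),'beam',np.round(X,3)); return P,w,X
E
python3 - <<'E'
from h import *
go([.4049,-.2031,.059],-166.4)
for n in ('scene','top'): IM[n]=snapshot(n)
P,w,X=lat(19)
u=np.array([-.2351,.972]); v=np.array([.972,.2351]); d=np.array([.4566,-.4169])
for k in P: print(np.round([(k[:2]-d)@u*1e3,(k[:2]-d)@v*1e3,k[2]*1e3],1))
E
```

```text
t 10.93 p [ 0.401  -0.1958  0.1223] ang -166.2 w 0.0338 F [-1.7  1.  -3.4] q [-0.52  0.37  2.15  0.    0.63  2.38]
shift [-0.083  0.632 -0.023] turn 0.0004
scene area 749
top none
tilt,dx,dz mm,yaw,lat mm [19.93 -2.43 -0.7  -0.42 -0.94] cost 0.074
hd -76.3 window [ 0.4317 -0.323   0.0916] beam [ 0.216 -0.915 -0.341]
[168.  -25.8  96. ]
[154.4 -25.8 133.6]
[167.8  22.2  96. ]
[154.1  22.2 133.6]
[104.1 -26.1  72.8]
[ 90.4 -26.2 110.4]
[103.8  21.9  72.8]
[ 90.2  21.8 110.4]
```

Emit:
drive_tool(deltas=[[-0.05, 0.2, -0.01, 0], [-0.05, 0.45, -0.01, 0], [-0.05, 0.63, -0.01, 0], [-0.05, 0.63, -0.01, 0], [-0.05, 0.63, -0.01, 0]])

```text
time: 11.45
ee_pos: [0.4059, -0.2023, 0.0636]
orientation: [0.437, -0.437, -0.556, 0.556]
ft_force: [0.3, 0.5, -1.4]
width: 0.0338
```

Run:
```python
from h import *
go([.4049,-.2031,.059],-166.4)
IM['scene']=snapshot('scene')
P,w,X=lat(19)
u=np.array([-.2351,.972]); v=np.array([.972,.2351]); d=np.array([.4566,-.4169])
for k in P[4:]: print(np.round([(k[:2]-d)@u*1e3,(k[:2]-d)@v*1e3,k[2]*1e3],1))
go([.4049,-.2031,.059],-166.4)
cv2.imwrite('pics/g7.png',cv2.resize(IM['scene'][180:330,80:230],(600,600),interpolation=2))
```

```text
t 11.45 p [ 0.4059 -0.2023  0.0636] ang -166.4 w 0.0338 F [ 0.3  0.5 -1.4] q [-0.53  0.48  2.18  0.    0.48  2.37]
shift [-0.005  0.046  0.012] turn 0.0001
scene area 681
tilt,dx,dz mm,yaw,lat mm [19.68 -2.54  0.28 -0.11 -0.4 ] cost 0.071
hd -76.4 window [ 0.4362 -0.3285  0.0317] beam [ 0.22  -0.915 -0.337]
[ 97.4 -23.   12.9]
[ 84.  -23.   50.5]
[97.4 25.  12.9]
[83.9 25.  50.5]
t 11.5 p [ 0.4063 -0.2025  0.0642] ang -166.4 w 0.0338 F [-0.2 -0.4 -1.1] q [-0.53  0.48  2.18  0.    0.48  2.37]
shift [-0.002  0.052  0.015] turn 0.0001
```

View pics/g7.png

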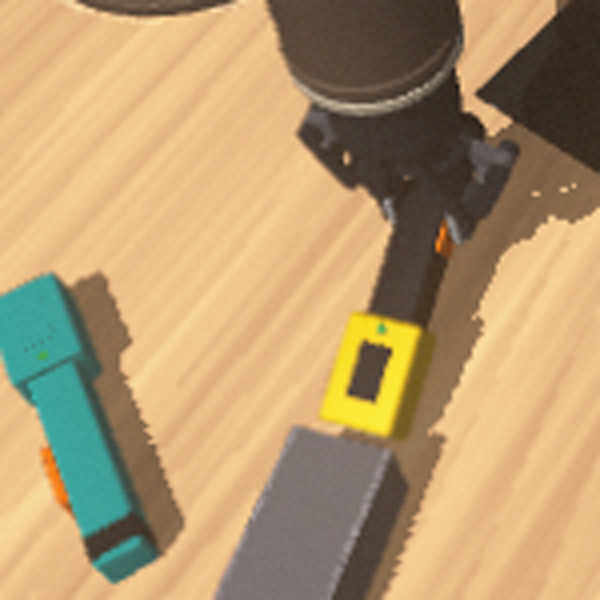

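The head's front edge at (365,430) faces the dock mouth at (345,440), in line. Measured lateral error is about 1 mm. I'll lower 5 mm and then advance.

Emit:
drive_tool(deltas=[[0, 0.06, 0.01, 0], [-0.06, 0.06, 0.01, 0], [-0.12, 0.06, 0.01, 0], [-0.19, 0.06, 0.01, 0], [-0.19, 0.06, 0.01, 0]])

```text
time: 11.92
ee_pos: [0.4102, -0.2226, 0.0573]
orientation: [-0.437, 0.438, 0.556, -0.555]
ft_force: [-0.4, 0.3, -2.1]
width: 0.0334
```

Run:
```python
from h import *
go([.4049,-.2031,.059],-166.4)
IM['scene']=snapshot('scene')
p,_=tool(); u=np.array([-.2351,.972]); v=np.array([.972,.2351]); d=np.array([.4566,-.4169]); print((p[:2]-d)@u,(p[:2]-d)@v)
```

```text
t 11.92 p [ 0.4102 -0.2226  0.0573] ang -166.4 w 0.0334 F [-0.4  0.3 -2.1] q [-0.56  0.51  2.16 -0.    0.47  2.34]
shift [ 0.202 -0.017  0.006] turn -0.0001
0.20056347549110184 0.00025668120175772867
```

Emit:
drive_tool(deltas=[[0, -0.08, 0, 0], [-0.02, -0.16, 0, 0], [-0.04, -0.24, 0, 0], [-0.06, -0.3, 0, 0], [-0.08, -0.35, 0, 0]])

```text
time: 12.38
ee_pos: [0.4112, -0.2288, 0.0929]
orientation: [-0.437, 0.438, 0.556, -0.556]
ft_force: [-0.1, 0.8, -3.7]
width: 0.0337
```

Emit:
drive_tool(deltas=[[-0.02, -0.04, 0, 0], [-0.04, -0.08, 0, 0], [-0.04, -0.08, 0, 0]])

```text
time: 12.63
ee_pos: [0.4124, -0.233, 0.1005]
orientation: [-0.437, 0.438, 0.556, -0.556]
ft_force: [-1.0, 0.8, -1.7]
width: 0.0335
```

Emit:
drive_tool(deltas=[[0.02, 0.03, 0, 0], [0.3, 0.03, 0, 0], [0.5, 0, 0, 0], [0.5, -0.3, 0, 0], [0.5, -0.6, 0, 0]])

```text
time: 13.05
ee_pos: [0.3985, -0.1821, 0.159]
orientation: [0.439, -0.435, -0.556, 0.556]
ft_force: [1.2, -0.3, -1.3]
width: 0.0335
```

Run:
```python
from h import *
go([.4,-.2,.2],-166.4)
IM['scene']=snapshot('scene')
P,w,X=lat(36)
```

```text
t 13.05 p [ 0.3985 -0.1821  0.159 ] ang -166.3 w 0.0335 F [ 1.2 -0.3 -1.3] q [-0.5   0.29  2.14 -0.    0.72  2.41]
shift [-0.177 -0.41   0.029] turn 0.0002
scene area 723
tilt,dx,dz mm,yaw,lat mm [33.06 -1.11 -1.34  0.66  1.03] cost 0.12
hd -76.3 window [ 0.4307 -0.2942  0.1025] beam [ 0.207 -0.812 -0.546]
```

The fit now gives a tilt of about 33°, which is within 7° of square. I'll raise well above the labels, turn toward green, and come down only in green's own plane.

Emit:
drive_tool(deltas=[[0, -0.4, -0.2, 0], [0.2, -0.8, -0.4, 0], [0.4, -1, -0.6, 0], [0.7, -1, -0.8, 0], [1, -1, -0.83, 0]])

```text
time: 13.52
ee_pos: [0.4612, -0.0659, 0.2615]
orientation: [-0.436, 0.439, 0.557, -0.554]
ft_force: [-0.9, 1.3, -2.2]
width: 0.0338
```

Emit:
drive_tool(deltas=[[0.2, -0.2, 0, -0.018], [0.45, -0.4, 0, -0.036], [0.45, -0.5, 0, -0.054], [0.45, -0.5, 0, -0.072], [0.45, -0.5, 0, -0.09]])

```text
time: 13.93
ee_pos: [0.4471, -0.0228, 0.3101]
orientation: [-0.262, 0.263, 0.657, -0.656]
ft_force: [0.6, -0.7, -1.4]
width: 0.0336
```

Emit:
drive_tool(deltas=[[0, 0, 0, -0.018], [0, 0, 0, -0.036], [0, 0, 0, -0.054], [0, 0, 0, -0.072], [0, 0, 0, -0.09]])

```text
time: 14.35
ee_pos: [0.4467, -0.0234, 0.3092]
orientation: [0.07, -0.069, -0.704, 0.704]
ft_force: [0.2, -0.3, -1.3]
width: 0.0337
```

Emit:
drive_tool(deltas=[[0, 0, 0, -0.018], [0, 0, 0, -0.036], [0, 0, 0, -0.054], [0, 0, 0, -0.061], [0, 0, 0, -0.061]])

```text
time: 14.77
ee_pos: [0.4466, -0.0234, 0.3092]
orientation: [0.065, -0.065, 0.704, -0.704]
ft_force: [-0.1, 0.7, -2.7]
width: 0.0338
```

Run:
```python
from h import *
go([.444,-.018,.1505],-79.4)
for n in ('scene','top'): IM[n]=snapshot(n)
P,w,X=lat(33); del IM['top']; lat(33)
for n in ('scene','top'):
    print([(np.round(onz(n,e['location'],.045),4),round(e['confidence'],2)) for e in tip_of(n,'green_label')[:2]])
```

```text
t 14.77 p [ 0.4466 -0.0234  0.3092] ang -79.5 w 0.0338 F [-0.1  0.7 -2.7] q [-0.12  0.11  1.93 -0.    1.1   1.27]
shift [ 0.015  1.587 -0.058] turn -0.0003
scene area 778
top area 182
tilt,dx,dz mm,yaw,lat mm [38.79 -4.3   1.21 -1.23 -0.75] cost 3.005
hd 10.2 window [ 0.5541 -0.0071  0.2369] beam [ 0.77   0.122 -0.627]
scene area 778
tilt,dx,dz mm,yaw,lat mm [38.91 -4.27 -1.32  0.13  1.4 ] cost 0.107
hd 10.2 window [ 0.5531 -0.0025  0.2342] beam [ 0.765  0.14  -0.628]
[(array([0.6263, 0.0095, 0.045 ]), 0.79), (array([0.4523, 0.0258, 0.045 ]), 0.73)]
[(array([0.6229, 0.0179, 0.045 ]), 0.84)]
```

Emit:
drive_tool(deltas=[[0, 0.3, -0.04, 0], [-0.1, 0.6, -0.04, 0], [-0.1, 0.9, -0.04, 0], [-0.1, 1, -0.04, 0], [-0.1, 1, -0.04, 0]])

```text
time: 15.38
ee_pos: [0.4542, -0.0175, 0.2073]
orientation: [0.062, -0.065, 0.705, -0.704]
ft_force: [-0.3, -0.8, -1.3]
width: 0.034
```

Emit:
drive_tool(deltas=[[0, 0.15, 0, 0], [0, 0.3, 0, 0], [0, 0.39, 0, 0], [0, 0.39, 0, 0], [0, 0.39, 0, 0]])

```text
time: 15.8
ee_pos: [0.4561, -0.0178, 0.1713]
orientation: [0.064, -0.064, 0.704, -0.704]
ft_force: [0.2, -0.4, -1.3]
width: 0.0334
```

Run:
```python
from h import *
go([.4553,-.0172,.170],-79.4)
IM['scene']=snapshot('scene')
P,w,X=lat(37)
L=np.array([.623,.0155,.045]); a=np.radians(10.6); N=np.array([-np.cos(np.radians(40))*np.cos(a),-np.cos(np.radians(40))*np.sin(a),np.sin(np.radians(40))])
t=((L-w)@N)/(X@N); h=w+X*t; print('dist',t,'hit',np.round(h,4),'off mm',np.round((h-L)*1e3,1),'angle',np.degrees(np.arccos(-X@N)))
cv2.imwrite('pics/g8.png',cv2.resize(IM['scene'][140:290,200:400],(800,600),interpolation=2))
```

```text
t 15.8 p [ 0.4561 -0.0178  0.1713] ang -79.7 w 0.0334 F [ 0.2 -0.4 -1.3] q [-0.11  0.3   2.09 -0.    0.76  1.29]
shift [ 0.007  0.013 -0.007] turn -0.0007
scene area 617
tilt,dx,dz mm,yaw,lat mm [38.76 -3.    0.06 -0.12 -0.06] cost 0.111
hd 10.3 window [0.5623 0.0012 0.0989] beam [ 0.767  0.138 -0.626]
dist 0.08234093259649435 hit [0.6255 0.0126 0.0473] off mm [ 2.5 -2.9  2.3] angle 1.271145179039274
```

View pics/g8.png

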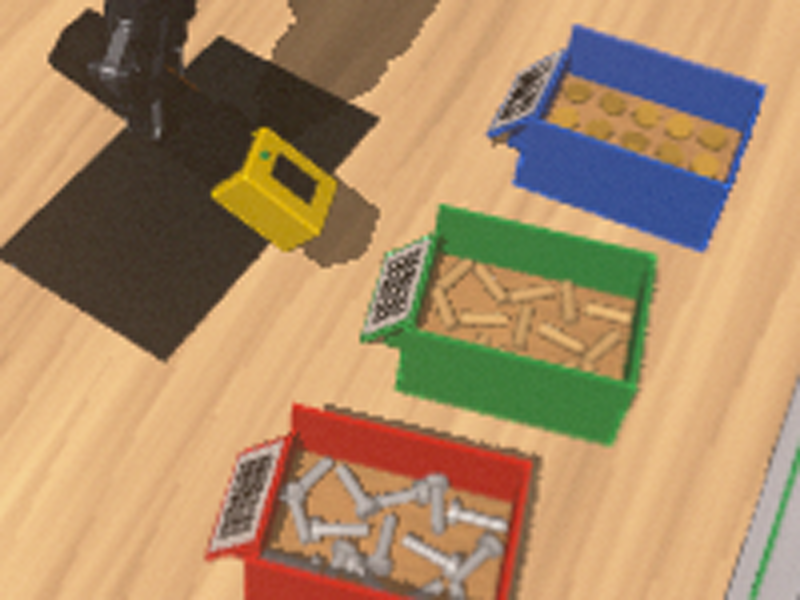

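The picture shows the head at (275,190), pitched down and square to the green label at (400,288). Red and blue are well off the beam. After a 3 mm nudge I'll hold.

Emit:
drive_tool(deltas=[[0, 0.02, -0.03, 0], [0, 0.02, -0.03, 0], [0, 0.02, -0.03, 0], [0, 0.02, -0.03, 0], [0, 0.02, -0.03, 0]], squeeze=22)

```text
time: 16.27
ee_pos: [0.4555, -0.0147, 0.169]
orientation: [-0.064, 0.064, -0.704, 0.704]
ft_force: [-0.2, -0.1, -0.6]
width: 0.0338
```

Emit:
drive_tool(deltas=[[0, 0, 0, 0], [0, 0, 0, 0], [0, 0, 0, 0], [0, 0, 0, 0], [0, 0, 0, 0]])

```text
time: 16.68
ee_pos: [0.4554, -0.0148, 0.1688]
orientation: [0.064, -0.064, 0.704, -0.704]
ft_force: [-0.6, -0.4, -2.4]
width: 0.0334
```

Emit:
drive_tool(deltas=[[0, 0, 0, 0], [0, 0, 0, 0], [0, 0, 0, 0], [0, 0, 0, 0], [0, 0, 0, 0]])

```text
time: 17.1
ee_pos: [0.4553, -0.0148, 0.1688]
orientation: [0.064, -0.064, 0.704, -0.704]
ft_force: [0.3, 0.9, -1.6]
width: 0.0339
```

Emit:
drive_tool(deltas=[[0, 0, 0, 0], [0, 0, 0, 0], [0, 0, 0, 0], [0, 0, 0, 0], [0, 0, 0, 0]])

```text
time: 17.52
ee_pos: [0.4554, -0.0148, 0.1688]
orientation: [0.064, -0.064, 0.704, -0.704]
ft_force: [0.2, -0.3, -1.3]
width: 0.0334
```

Emit:
drive_tool(deltas=[[0, 0, 0, 0], [0, 0, 0, 0], [0, 0, 0, 0], [0, 0, 0, 0], [0, 0, 0, 0]])

```text
time: 17.93
ee_pos: [0.4554, -0.0148, 0.1688]
orientation: [0.064, -0.064, 0.704, -0.704]
ft_force: [0.7, -0.5, -1.4]
width: 0.0341
```

Run:
```python
from h import *
go([.4553,-.0172,.170],-79.4)
IM['scene']=snapshot('scene')
P,w,X=lat(37)
L=np.array([.623,.0155,.045]); a=np.radians(10.6); N=np.array([-np.cos(np.radians(40))*np.cos(a),-np.cos(np.radians(40))*np.sin(a),np.sin(np.radians(40))])
t=((L-w)@N)/(X@N); h=w+X*t; print('dist',t,'off mm',np.round((h-L)*1e3,1),'angle',np.degrees(np.arccos(-X@N)))
# label centre via both nets
s=[]
for n in ('scene','top'):
    if n=='top': IM[n]=snapshot(n)
    d=tip_of(n,'green_label'); print(n,[(e['location'],round(e['confidence'],2)) for e in d[:2]]); s.append(d[0]['location'])
print(tri(*s), proj('scene',L),proj('top',L))
```

```text
t 17.93 p [ 0.4554 -0.0148  0.1688] ang -79.6 w 0.0341 F [ 0.7 -0.5 -1.4] q [-0.1   0.3   2.09  0.    0.75  1.29]
shift [ 0.005 -0.012  0.024] turn -0.0007
scene area 624
tilt,dx,dz mm,yaw,lat mm [38.45 -3.99 -0.58  0.16 -0.1 ] cost 0.089
hd 10.4 window [0.5624 0.005  0.0954] beam [ 0.77   0.143 -0.622]
dist 0.0795424182681322 off mm [0.6 0.9 0.9] angle 1.552266191842647
scene [([301.6, 211.8], 0.75)]
top [([261.0, 146.3], 0.78)]
(array([0.62773252, 0.00954676, 0.05114011]), np.float64(0.006129678465959653)) [[299.59185184 210.94743999]] [[258.37342032 147.36800781]]
```

Held more than 1.6 s at 8.0 cm, within 2° of square and about 1 mm off centre. Now I'll climb high so the beam passes over blue's label, and turn to the mat's long axis.

Emit:
drive_tool(deltas=[[0, -0.4, 0, 0], [0, -0.8, 0, 0], [0, -1, 0, 0], [0, -1, 0, 0]])

```text
time: 18.47
ee_pos: [0.4577, -0.015, 0.2731]
orientation: [-0.066, 0.061, -0.704, 0.705]
ft_force: [1.1, -0.4, -1.0]
width: 0.0336
```

Emit:
drive_tool(deltas=[[0, -0.4, 0, 0], [0, -0.8, 0, 0], [0, -1, 0, 0], [0, -1, 0, 0]])

```text
time: 18.8
ee_pos: [0.4572, -0.0149, 0.3725]
orientation: [-0.066, 0.062, -0.704, 0.705]
ft_force: [0.3, 0.4, -1.5]
width: 0.0335
```

Emit:
drive_tool(deltas=[[0, -0.3, 0, 0], [0, -0.5, 0, -0.015], [0, -0.5, 0, -0.033], [0, -0.5, 0, -0.05], [0, -0.5, 0, -0.065]])

```text
time: 19.22
ee_pos: [0.4551, -0.0148, 0.4175]
orientation: [0.207, -0.208, 0.676, -0.676]
ft_force: [0.4, 0.0, -2.5]
width: 0.0337
```

Emit:
drive_tool(deltas=[[0, 0, 0, -0.018], [0, 0, 0, -0.036], [0, 0, 0, -0.054], [0, 0, 0, -0.072], [0, 0, 0, -0.09]])

```text
time: 19.63
ee_pos: [0.455, -0.0148, 0.4171]
orientation: [0.387, -0.388, 0.592, -0.591]
ft_force: [1.0, 0.4, -1.5]
width: 0.0337
```

Emit:
drive_tool(deltas=[[0, 0, 0, -0.018], [0, 0, 0, -0.036], [0, 0, 0, -0.045], [0, 0, 0, -0.045]])

```text
time: 19.97
ee_pos: [0.455, -0.0148, 0.4172]
orientation: [0.466, -0.467, 0.532, -0.531]
ft_force: [0.1, -0.2, -2.3]
width: 0.0336
```

```bash
python3 -c "
from h import *
go([.4478,.064,.105],-7.8)
IM['scene']=snapshot('scene'); lat(38)"
```

```text
t 19.97 p [ 0.455  -0.0148  0.4172] ang -7.5 w 0.0336 F [ 0.1 -0.2 -2.3] q [-0.1   0.04  1.74 -0.    1.36  0.03]
shift [-0.772  3.123 -0.168] turn 0.0009
scene area 444
tilt,dx,dz mm,yaw,lat mm [ 3.90e+01 -2.52e+00  1.00e-02  2.00e-02 -9.60e-01] cost 0.452
hd 82.3 window [0.4703 0.091  0.3445] beam [ 0.104  0.77  -0.629]
```

Emit:
drive_tool(deltas=[[-0.3, 0.4, -0.06, 0], [-0.6, 0.8, -0.12, 0], [-0.77, 1, -0.16, 0], [-0.77, 1, -0.16, 0]])

```text
time: 20.35
ee_pos: [0.4461, 0.0664, 0.3131]
orientation: [0.463, -0.467, 0.535, -0.531]
ft_force: [-2.0, -1.3, -3.2]
width: 0.0336
```

Emit:
drive_tool(deltas=[[0, 0.4, 0, 0], [0, 0.8, 0, 0], [0, 1, 0, 0], [0, 1, 0, 0]])

```text
time: 20.68
ee_pos: [0.4469, 0.0633, 0.2149]
orientation: [0.463, -0.467, 0.534, -0.531]
ft_force: [-2.5, -0.2, -2.1]
width: 0.0335
```

Emit:
drive_tool(deltas=[[0, 0.4, 0, 0], [0, 0.8, 0, 0], [0, 1, 0, 0], [0, 1, 0, 0], [0, 1, 0, 0]])

```text
time: 21.1
ee_pos: [0.4501, 0.0635, 0.1194]
orientation: [0.465, -0.465, 0.533, -0.532]
ft_force: [0.8, -0.1, -1.3]
width: 0.0337
```

```bash
python3 -c "
from h import *
go([.4478,.064,.097],-7.8)
IM['scene']=snapshot('scene'); P,w,X=lat(38); print(np.round(P[4:],4))"
```

```text
t 21.1 p [0.4501 0.0635 0.1194] ang -7.7 w 0.0337 F [ 0.8 -0.1 -1.3] q [ 0.07  0.38  2.14 -0.    0.62  0.21]
shift [-0.001  0.224 -0.023] turn 0.0002
scene area 175
tilt,dx,dz mm,yaw,lat mm [40.3  -2.8   0.38  0.35 -2.09] cost 1.141
hd 82.3 window [0.4664 0.1676 0.0451] beam [ 0.098  0.756 -0.647]
[[0.4886 0.1517 0.0299]
 [0.4919 0.1774 0.0604]
 [0.441  0.1578 0.0299]
 [0.4443 0.1835 0.0604]]
```

Emit:
drive_tool(deltas=[[0, 0.13, 0, 0], [0, 0.25, 0, 0], [0.05, 0.31, 0, 0], [0.1, 0.36, 0, 0], [0.14, 0.41, 0, 0]])

```text
time: 21.57
ee_pos: [0.4493, 0.0492, 0.0789]
orientation: [-0.466, 0.465, -0.532, 0.533]
ft_force: [0.9, -3.5, 4.6]
width: 0.0336
```

Emit:
drive_tool(deltas=[[0.05, 0.07, 0, 0], [0.09, 0.14, 0, 0], [0.13, 0.21, 0, 0], [0.17, 0.28, 0, 0], [0.2, 0.35, 0, 0]])

```text
time: 21.98
ee_pos: [0.4453, 0.0295, 0.0422]
orientation: [-0.465, 0.465, -0.532, 0.532]
ft_force: [1.8, -0.9, 1.9]
width: 0.0335
```

```bash
python3 -c "
from h import *
go([.442,.022,.0114],-7.8)
IM['scene']=snapshot('scene'); P,w,X=lat(15); print(np.round(P[4:],4))"
```

```text
t 21.98 p [0.4453 0.0295 0.0422] ang -7.7 w 0.0335 F [ 1.8 -0.9  1.9] q [-0.    0.52  2.21  0.    0.41  0.13]
shift [ 0.078  0.308 -0.022] turn 0.0004
scene area 331
tilt,dx,dz mm,yaw,lat mm [15.56 -6.26  2.22 -0.75 -1.24] cost 0.391
hd 82.3 window [0.4658 0.1637 0.0191] beam [ 0.141  0.953 -0.268]
[[ 4.888e-01  1.549e-01 -1.000e-04]
 [ 4.903e-01  1.655e-01  3.840e-02]
 [ 4.413e-01  1.619e-01 -1.000e-04]
 [ 4.429e-01  1.725e-01  3.840e-02]]
```

Emit:
drive_tool(deltas=[[0.03, 0.07, 0, 0], [0.05, 0.13, 0, 0], [0.06, 0.19, 0, 0], [0.07, 0.24, 0, 0], [0.07, 0.28, 0, 0]])

```text
time: 22.45
ee_pos: [0.444, 0.023, 0.0141]
orientation: [0.465, -0.466, 0.532, -0.532]
ft_force: [-0.4, -0.9, 1.8]
width: 0.0337
```

Emit:
drive_tool(deltas=[[0, 0.01, 0, 0], [0, 0.02, 0, 0], [0, 0.02, 0, 0]])

```text
time: 22.7
ee_pos: [0.4441, 0.0232, 0.0127]
orientation: [0.466, -0.466, 0.532, -0.532]
ft_force: [0.0, -0.2, 0.5]
width: 0.0335
```

```bash
python3 -c "
from h import *
go([.442,.022,.0114],-7.8)
print(r.get_obs()['wrist_torque'])
IM['scene']=snapshot('scene'); P,w,X=lat(3); print(np.round(P[:,2],4))
cv2.imwrite('pics/g9.png',cv2.resize(IM['scene'][110:260,180:380],(800,600),interpolation=2))"
```

```text
t 22.7 p [0.4441 0.0232 0.0127] ang -7.6 w 0.0335 F [ 0.  -0.2  0.5] q [-0.02  0.58  2.22  0.    0.33  0.12]
shift [ 0.014  0.013 -0.019] turn 0.0005
[0.1617421  0.10267052 0.0608895 ]
scene area 372
tilt,dx,dz mm,yaw,lat mm [ 2.45 -3.73  1.08 -0.62 -0.37] cost 0.276
hd 82.4 window [0.4644 0.1603 0.0216] beam [ 0.143  0.989 -0.043]
[0.0045 0.0445 0.0045 0.0445 0.0016 0.0416 0.0016 0.0416]
```

View pics/g9.png

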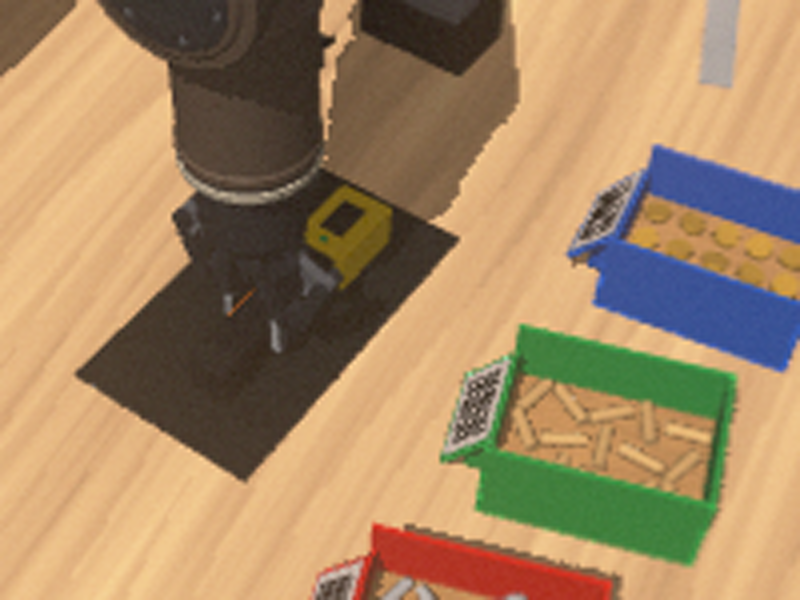

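The scanner lies on the mat, head at (350,235), right way up and nearly level (about 2°). I'll press down a last 2 mm and release.

Emit:
drive_tool(deltas=[[0, 0.01, 0, 0], [0, 0.02, 0, 0], [0, 0.03, 0, 0], [0, 0.03, 0, 0]])

```text
time: 23.08
ee_pos: [0.4444, 0.0231, 0.0098]
orientation: [-0.466, 0.465, -0.532, 0.532]
ft_force: [-0.1, -0.3, 0.3]
width: 0.0339
```

Emit:
drive_tool(deltas=[[0, 0, 0, 0], [0, 0, 0, 0], [0, 0, 0, 0], [0, 0, 0, 0], [0, 0, 0, 0]], fingers=1)

```text
time: 23.5
ee_pos: [0.4443, 0.0231, 0.0098]
orientation: [-0.466, 0.466, -0.532, 0.532]
ft_force: [0.3, -0.6, 0.5]
width: 0.0851
```

Emit:
drive_tool(deltas=[[0, -0.3, 0, 0], [0, -0.7, 0, 0], [0, -1, 0, 0], [0, -1, 0, 0]])

```text
time: 23.83
ee_pos: [0.4469, 0.023, 0.1144]
orientation: [-0.467, 0.464, -0.531, 0.534]
ft_force: [2.1, 0.6, -0.4]
width: 0.0853
```

Emit:
drive_tool(deltas=[[0.3, -0.4, 0, 0], [0.6, -0.8, 0, 0], [1, -1, 0, 0], [1, -1, 0, 0], [1, -1, 0, 0]])

```text
time: 24.25
ee_pos: [0.4321, -0.0789, 0.2122]
orientation: [-0.466, 0.464, -0.531, 0.534]
ft_force: [1.4, -0.3, -0.1]
width: 0.0853
```

Run:
```python
from h import *
go([.442,.022,.0114],-7.8)
IM['scene']=snapshot('scene');IM['top']=snapshot('top')
for n in IM:
    i=rect(n,.044,.3,.6,0,.3); H=cv2.cvtColor(i,cv2.COLOR_BGR2HSV); m=(H[...,0]>20)&(H[...,0]<33)&(H[...,1]>170)&(H[...,2]>50)
    try: print(n,box(m,.6,.3))
    except Exception as e: print(n,e)
    for k in ('green_bin','red_bin','blue_bin','battery','green_label'): print(k,[(np.round(e['location'],1),round(e['confidence'],2)) for e in tip_of(n,k)[:1]])
cv2.imwrite('pics/g10.png',np.hstack([cv2.resize(IM['scene'],(400,300)),cv2.resize(IM['scene'][120:220,190:323],(400,300),interpolation=2)]))
```

```text
t 24.25 p [ 0.4321 -0.0789  0.2122] ang -7.8 w 0.0853 F [ 1.4 -0.3 -0.1] q [-0.25  0.21  2.08 -0.    0.85 -0.11]
shift [-1.015  2.007 -0.047] turn 0.0001
scene (array([0.46976645, 0.11182771]), 0.09022325134277344, 0.06443984985351563, np.float32(81.41639))
green_bin [(array([326.9, 228.9]), 0.79)]
red_bin [(array([293.5, 278.7]), 0.96)]
blue_bin [(array([359.8, 180.9]), 0.96)]
battery [(array([330.7, 226.8]), 0.65)]
green_label [(array([299.9, 210.1]), 0.6)]
top (array([0.46172949, 0.12441243]), 0.06954109191894531, 0.050199851989746094, np.float32(83.157234))
green_bin [(array([252.2, 123.2]), 0.74)]
red_bin [(array([319.9, 124.3]), 0.71)]
blue_bin [(array([182.7, 112.8]), 0.73)]
battery [(array([128.4, 228.2]), 0.6)]
green_label [(array([259., 146.]), 0.89)]
```

Run:
```python
from h import *
IM['top']=snapshot('top')
for c,(a,b) in dict(green=(45,85),blue=(100,130),red=(0,8)).items():
    i=rect('top',.075,.45,.9,-.35,.35); H=cv2.cvtColor(i,cv2.COLOR_BGR2HSV); m=(H[...,0]>=a)&(H[...,0]<=b)&(H[...,1]>100)&(H[...,2]>40)&((H[...,0]>20)|(H[...,1]>170)); m[:100]=0; print(c,box(m,.9,.35))
print(r.hand_in())
```

```text
green (array([0.70288223, 0.03031311]), 0.1606376953125, 0.10982420349121094, np.float32(10.660324))
blue (array([0.72161459, 0.22582942]), 0.15193692016601562, 0.11549083709716797, np.float32(2.0700226))
red (array([ 0.68758569, -0.1547114 ]), 0.15439337158203126, 0.11290907287597657, np.float32(11.768265))
the job is handed in; nothing more can be done
None
```

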